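# Unlock and pull the slide cassette

## Task

The cassette of glass slides is locked in its dock. Take the stylus from its stand, put its tip in the dock's slot behind the lock slide and push the slide slowly along the slot to its far end, touching the slide with the stylus only, then stand the stylus back in its stand. Then pinch the two side catches of the cassette together and lift it upright, clear above the dock; finish while still holding it up there, and leave everything else where it stands.

Things in the scene. Friction and masses are not known exactly. Their poses are not given: they have to be found in the camera images.
- dock: grey block fixed to the table, place and yaw vary. Origin: table level, on the well's axis; x -56 to +40, y -46 to +46, top 40 mm; z up; its -x side, with the slot, faces roughly to the robot. Slot: open on top, along y, x -50 to -38 (12 mm wide), y -41 to +41, 18 mm deep. The cassette's catches hook under steel lips of its two y side walls
- slot_start (a point): point on the slot's centre line at the dock's top face, 40 mm above the table, 7 mm from the slot's -y end, always behind the lock slide: where the stylus tip can go down. Same axes as the dock
- slot_end (a point): the slot's far (+y) end, on the centre line at the dock's top face
- lock_slide: steel lock slide in the slot: a shoe 12 mm long (y), 10 mm wide, with a flat tongue (12 mm in y, 42 to 46 mm above the table) reaching over the cassette's end ledge, holding it down. Origin: table level, dock's x = 0, y of the slide's middle; axes as the dock. Only the stylus may touch it
- slide_push_face (a point): middle of the slide's rear (-y) face, in the slot 33 mm above the table; the stylus pushes here toward the dock's +y
- slide_travel (a joint): travel of the lock slide along the dock's +y, m: starts at 0 to 0.010 (locked), stop at 0.042; the cassette is free from 0.032; push it past 0.036. At 0 the slide's middle is at dock y = -8 mm. Friction about 1 N, stays where left. Push at 50 mm/s or less; over 0.15 m/s is a fault
- cassette: white slide cassette, about 0.15 kg, standing in the dock with 1.2 mm play. Foot block 64 (x) by 36 (y) by 35 mm, upper part 48 by 36 mm, up to 80 mm. Origin: centre of its underside, 6 mm above the table when seated; z up, axes as the dock's when seated. Glass slides stand in it
- cassette_grip (a point): the point midway between the two catch pads, 66 mm above the cassette's underside (72 mm above the table when seated), to be taken between the fingers closing along the cassette's y
- catch_left_pad (a point): middle of the outer face of the +y catch: black ribbed upright pad, 26 mm wide (x), 32 mm high, its lower edge 14 mm above the dock's top. The outer faces are 60 mm apart at rest and 47 mm pinched fully
- catch_right_pad (a point): the same for the -y catch
- catch_left (a joint): inward travel of the +y catch, 0 at rest to 0.0065 m fully pinched; its hook is free of the dock's lip from 0.0035. Spring: about 1.3 N at rest, 4.5 N fully in; it springs back when let go
- catch_right (a joint): the same for the -y catch
- stylus: metal stylus, 124 mm long, 40 g, standing upright in its stand: shaft 6 mm thick with a pointed tip, disc collar 22 mm wide from 60 to 64 mm above the tip, round handle 14 mm thick from 64 to 124 mm. Origin: the tip; z toward the handle
- stylus_tip (a point): the stylus tip, 6 mm above the table in the stand
- stylus_grip (a point): on the handle's axis, 94 mm from the tip: where to grip it
- stand: aluminium stand block fixed to the table, 46 by 46 mm, 66 mm high, with one upright through hole 12 mm wide (mouth chamfered by 3 mm). Origin: centre of the underside. The stylus hangs in the hole by its collar, which rests on the top
- stand_mouth (a point): centre of the hole at the stand's top, 66 mm above the table
- tube_rack: bystander: blue microtube rack, 62 by 200 by 47 mm; origin at the underside
- vial_white: bystander: small glass vial with a white label and a grey cap, 22 mm wide, 51 mm high
- vial_dark: bystander: small glass vial with a white label and a black cap, 22 mm wide, 51 mm high
- spare_knob: bystander: loose white knob, 24 mm wide, 16 mm high
- adapter: bystander: black adapter box, 50 by 91 by 32 mm
- ear_bar: bystander: thin metal rod lying down, 86 mm long, 8 mm thick

How it is judged:
On the way, in this order (a step that is already met when the one before it is completed fails the run):
1. the stylus tip is down in the slot behind the lock slide (z of stylus_tip in the frame of dock below 0.036 m and x of stylus_tip in the frame of dock between -0.051 and -0.037 m and y of stylus_tip in the frame of dock above -0.042 m and y of stylus_tip in the frame of lock_slide below 0 m), for 0.1 s.
2. the lock slide has been pushed to the far end of the slot (value of joint slide_travel above 0.036 m), for 0.1 s.
3. the stylus stands in its stand again, let go (horizontal distance between stylus_tip and stand_mouth below 0.006 m and height (world z) of stylus_tip below 0.02 m and angle between stylus's own z axis and vertical below 0.15 rad and contact force between the fingers and stylus below 0.1 N), for 0.2 s.
At the end, for the whole second after the job is handed in: Ends holding: cassette upright (0.2 rad) and still in the fingers, both catches in 3.5 mm or more, underside 80 to 350 mm above the table, off the dock; lock slide past 36 mm; stylus let go in its stand (6 mm of the hole's axis, tip under 20 mm, tilt under 0.15 rad) (all of step 3 and value of joint slide_travel above 0.036 m and z of cassette in the frame of dock above 0.08 m and height (world z) of cassette below 0.35 m and angle between cassette's own z axis and vertical below 0.2 rad and value of joint each of catch_left, catch_right above 0.0035 m and contact force between the fingers and cassette above 1 N and contact force between cassette and dock below 0.1 N and linear speed of cassette below 0.03 m/s); the arm keeps its last pose, push and grip.
It fails at once if the robot touches the lock slide itself (contact force between any of the fingers, the arm and lock_slide above 0.5 N).
It fails at once if the lock slide is shoved faster than 0.15 m/s (velocity of joint slide_travel above 0.15 m/s).
It fails at once if a bystander is moved by more than 30 mm (distance of any of tube_rack, vial_white, vial_dark, spare_knob, adapter, ear_bar from where it was at the start of the episode above 0.03 m).
It also fails if it takes over 67 s, if anything falls off the work surface, if the arm or the gripper's body presses on something with over 40 N, if the wrist force passes 120 N, or if a joint passes its speed limit or range.

## Robot

A 7-joint arm with a two-finger parallel gripper is mounted at the origin on a cart in front of the work surface, level with it; the furniture and walls round the work are solid. World frame = base frame: x ahead of the robot, y to its left, z up, the work surface at z = 0. Lengths are in m, angles in rad, forces in N, time in s.
With the tool pointing down it reaches from about 0.425 to 0.925 m from the base axis. Payload 6.8 kg.
Tool frame: the origin (TCP) lies midway between the tips of the shut fingers; the grasp point (between the pads) lies 19 mm behind it; z points along the fingers, y is the line along which they close (so a half turn about z gives the same grasp; the last joint's range is limited). The gripper opens to 85 mm and grips with 20 to 120 N. Pads are 22 mm wide; open, the fingers measure 114 mm over their backs; the gripper's body (76 mm by 85 mm) begins 54 mm behind the grasp point. The pads swing forward as they close: fully open they stand 13 mm farther back than shut.
Start: joints at [1.023, 0.477, 0.022, 1.555, -0.011, 1.109, -0.083], TCP at [0.287, -0.611, 0.195] pointing down, gripper open.
Joint ranges: [-2.96, 2.96], [-0.34, 2.1], [-1.41, 1.46], [0.24, 2.44], [-1.37, 4.51], [0.17, 1.92], [-2.96, 2.96]. Speed limits (rad/s): [2.39, 2.39, 3.14, 3.14, 3.14, 3.14, 3.14].

## Interface

Orientations are given as a unit quaternion [w, x, y, z].
In Python, from station import * gives the robot as it stands.
- The arm moves only by the shell command python3 -m creep 'ROWS' [FORCE]. ROWS is JSON, a list of rows, each a list of 7 numbers: the gripper command: -1 is shut, 1 is fully open, values between are in proportion, then the shift along the world's x, y, z in mm, then the turn, a rotation vector about the world's x, y, z in rad. A call has 1 to 5 rows; each row shifts and turns the commanded pose from where the row before left it; what a row does not reach is not made up. A row lasts 1/8 s, in which the tool goes at most 62.5 mm and 10.7 degrees, less where a joint would pass 70% of its speed; a pose out of reach is approached as far as the arm can. A call is refused whole if a number of a shift passes 62.5 or a number of a turn 0.188, either way. A call with a gripper value outside its range is refused whole. The fingers move at their own pace and stop on an object; FORCE is the grip in N (left out, the last holds). Time passes only in rows, so rows that do not move let the fingers close. It gives the time, the measured TCP pose, the force, the opening and the grip force at its end, in the units of the state.
- get_obs(): the state, without advancing time (a new reading comes with each control period).
- read_camera(name): name is "scene" or "top"; returns (picture, depth): 480x640x3 uint8, red, green, blue; 480x640 float32, m along the optical axis (not along the pixel's ray), 0 where there is no reading.
- camera_params(name): a dict with "intrinsics" (3x3 intrinsics, pixels), "cam_to_world" (4x4, takes a point from camera to world coordinates). Camera axes: x right, y up, looking along -z (the intrinsics and any distortion apply to the point x, -y, -z); pixel columns grow to the right and rows downward; lengths in m; the calibration is good to about 2 mm. A picture is of the moment at which its call begins. camera_params takes no time and is no camera call.
- hand_in(): hands the job in; it is judged then, once.
The state is a dict: "t": time; "q": joint angles; "joint_vel": joint speeds; "joint_torque": joint torques, N m; "eef_pos": TCP position; "tool_rot": TCP orientation; "contact_force": force on the tool from outside, world axes, zero at the start; "torque": the same for the moment, N m; "gripper_width": opening from 0.0 (shut) to 1.0 (fully open); "grasp_force": force on a finger pad.
Only numpy, scipy, OpenCV 4.12 (cv2) and the standard library are available. Lean on these libraries where they do the work, as an engineer would, in place of code of your own. Each camera call takes 0.05 s, during which the arm holds its last target. There are 200 camera calls.

## Working session

There is one attempt and no reset: what is moved stays moved. The work goes in short steps, Python scripts to look and compute and a shell command to move; the robot and the scene stay as the last step left them, time stands still between calls to the robot, and variables do not carry over. Pictures are saved under pics/ and viewed, at most 10 in all, crops included, and the job is handed in when it is done.

```bash
mkdir -p pics; ls
python3 - <<'E'
from station import *
import cv2,numpy as np
np.set_printoptions(precision=4,suppress=True)
for n in("scene","top"):
    p,d=read_camera(n);cv2.imwrite(f"pics/{n}0.png",cv2.cvtColor(p,cv2.COLOR_RGB2BGR));np.savez(f"{n}0.npz",p=p,d=d)
    c=camera_params(n);print(n,c)
o=get_obs();print(o)
E
```

```text
pics
scene {'intrinsics': array([[486.1187,   0.    , 314.5849],
       [  0.    , 486.1187, 238.8772],
       [  0.    ,   0.    ,   1.    ]]), 'cam_to_world': array([[-0.8141,  0.2783, -0.5097,  0.1027],
       [-0.5806, -0.408 ,  0.7046,  0.4518],
       [-0.0119,  0.8695,  0.4937,  0.483 ],
       [ 0.    ,  0.    ,  0.    ,  1.    ]])}
top {'intrinsics': array([[599.0171,   0.    , 319.3387],
       [  0.    , 599.0171, 237.067 ],
       [  0.    ,   0.    ,   1.    ]]), 'cam_to_world': array([[-0.028 ,  0.9821, -0.1861,  0.3552],
       [-0.9996, -0.0256,  0.0155, -0.1399],
       [ 0.0105,  0.1865,  0.9824,  1.1045],
       [ 0.    ,  0.    ,  0.    ,  1.    ]])}
{'t': 0.1, 'q': array([ 1.0229,  0.4777,  0.0224,  1.5563, -0.0115,  1.1093, -0.0831]), 'joint_vel': array([-0.0011, -0.0018, -0.0009, -0.0047,  0.    , -0.0004, -0.001 ]), 'joint_torque': array([  0.004 , -59.7763,   1.6133, -28.1956,   0.0128,   0.005 ,
        -0.    ]), 'eef_pos': array([ 0.2871, -0.6103,  0.1945]), 'tool_rot': array([-0.0008,  0.9759,  0.2181, -0.0002]), 'contact_force': array([ 0.3093,  0.4786, -0.2033]), 'torque': array([ 0.0231, -0.0099, -0.0139]), 'grasp_force': 0.0, 'gripper_width': 0.9997976304377808}
```

View pics/scene0.png

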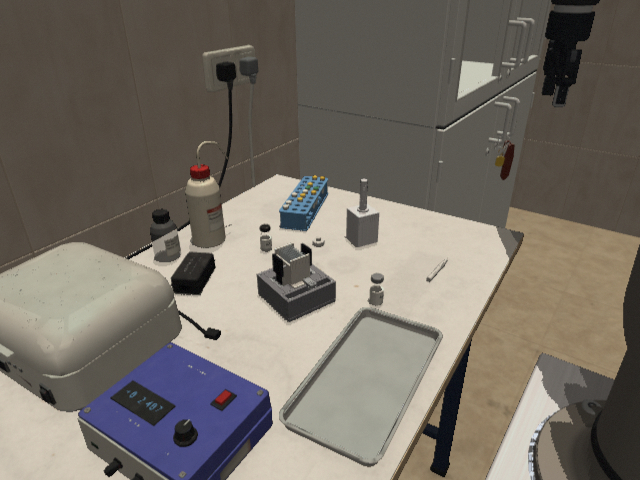

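View pics/top0.png

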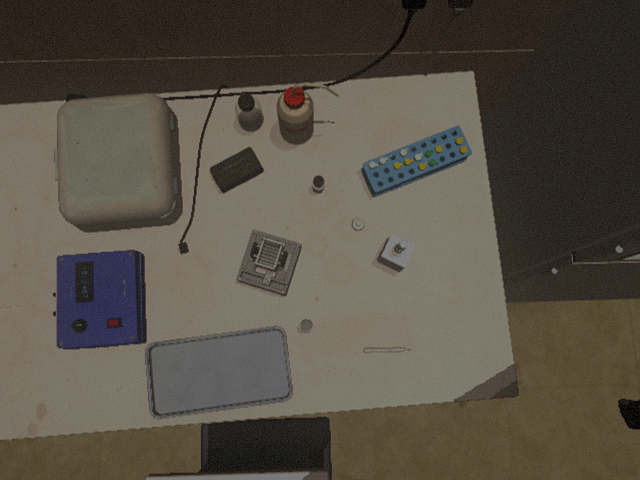

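The scene view shows the dock at about (296,285) and the stand with its stylus at (362,225). In the top view the dock is at (269,263), with the slot side toward the robot, and the stand is at (397,252) with the handle end at (403,245).

```bash
cat > h.py <<'E'
import numpy as np,cv2
from station import *
np.set_printoptions(precision=4,suppress=True)
def cloud(n,p=None,d=None):
    if p is None:p,d=read_camera(n)
    c=camera_params(n);K=c["intrinsics"];T=c["cam_to_world"]
    v,u=np.mgrid[0:480,0:640]
    P=np.stack([(u-K[0,2])/K[0,0]*d,-(v-K[1,2])/K[1,1]*d,-d],-1)@T[:3,:3].T+T[:3,3]
    P[d==0]=np.nan
    return P,p
def ray(n,u,v,z):
    c=camera_params(n);K=c["intrinsics"];T=c["cam_to_world"]
    r=T[:3,:3]@np.array([(u-K[0,2])/K[0,0],-(v-K[1,2])/K[1,1],-1]);o=T[:3,3]
    return o+r*(z-o[2])/r[2]
def proj(n,X):
    c=camera_params(n);K=c["intrinsics"];T=c["cam_to_world"]
    q=(np.asarray(X)-T[:3,3])@T[:3,:3]
    return K[0,0]*q[0]/-q[2]+K[0,2],-K[1,1]*q[1]/-q[2]+K[1,2]
E
python3 - <<'E'
from h import *
ims=[]
for n,box in(("top",(225,220,100,85)),("scene",(245,230,100,90)),("top",(375,225,50,50)),("scene",(335,170,60,80))):
    f=np.load(n+"0.npz");P,p=cloud(n,f['p'],f['d'])
    x,y,w,h=box;ims.append(cv2.resize(p[y:y+h,x:x+w],(400,300),interpolation=cv2.INTER_CUBIC))
    Q=P[y:y+h,x:x+w].reshape(-1,3)
    dock=h>80
    tbl=Q[np.abs(Q[:,2])<.008];print(n,"table z",np.median(tbl[:,2]))
    for z,t in ((.04,.004),(.086,.006)) if dock else((.066,.004),(.13,.006)):
        S=Q[np.abs(Q[:,2]-z)<t];
        if len(S)<5:print(z,"few",len(S));continue
        r=cv2.minAreaRect((S[:,:2]*1000).astype(np.float32));print(z,len(S),np.median(S,0),S.mean(0),r)
cv2.imwrite("pics/crop0.png",cv2.cvtColor(np.vstack([np.hstack(ims[:2]),np.hstack(ims[2:])]),cv2.COLOR_RGB2BGR))
E
```

```text
top table z -0.00028567735556783713
0.04 1421 [ 0.5093 -0.067   0.0399] [ 0.514  -0.0661  0.0399] ((514.735107421875, -64.31196594238281), (92.47840881347656, 96.29175567626953), 71.40055084228516)
0.086 291 [ 0.5214 -0.0668  0.085 ] [ 0.5217 -0.0666  0.0849] ((522.1133422851562, -66.88496398925781), (60.094146728515625, 48.099971771240234), 71.29541015625)
scene table z -0.0020134836508479137
0.04 1095 [ 0.5014 -0.0461  0.038 ] [ 0.5088 -0.0521  0.0384] ((572.4999389648438, -82.65843200683594), (94.21708679199219, 220.5084686279297), 70.8233871459961)
0.086 367 [ 0.5225 -0.0652  0.0826] [ 0.5226 -0.065   0.0825] ((523.0, -66.0512466430664), (61.902225494384766, 50.28303527832031), 73.3676986694336)
top table z -7.23857537525685e-05
0.066 536 [ 0.5211 -0.2913  0.066 ] [ 0.5229 -0.2927  0.066 ] ((524.2484130859375, -293.9151611328125), (45.998878479003906, 46.5695686340332), 61.55086135864258)
0.13 57 [ 0.5242 -0.2935  0.1297] [ 0.524  -0.2936  0.1297] ((524.1122436523438, -293.7997741699219), (12.963319778442383, 12.445806503295898), 34.55177688598633)
scene table z -0.002030624469664427
0.066 238 [ 0.5199 -0.287   0.0641] [ 0.5226 -0.2882  0.0644] ((525.6598510742188, -292.5920715332031), (47.19844055175781, 51.143043518066406), 63.563934326171875)
0.13 29 [ 0.5235 -0.2897  0.127 ] [ 0.5245 -0.2913  0.1268] ((524.6945190429688, -292.5116271972656), (13.36816692352295, 12.964268684387207), 88.4551010131836)
```

View pics/crop0.png

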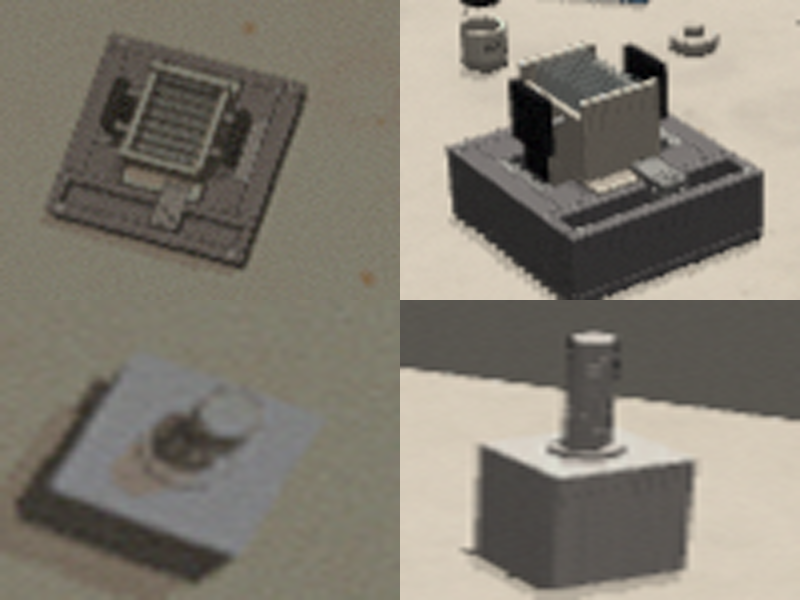

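The crops agree with the cloud fits: the dock origin is near (0.5225, -0.0667) with yaw about -18.6°, and the stand and stylus are near (0.5243, -0.2935). The two views differ by about 1.5 mm, and the heights of 40, 66, 86 and 130 mm match the text. I'll turn the tool so it closes along dock y (world 71.4°, a turn of -0.764 rad) and go above the stylus.

```bash
python3 -m creep '[[1,24,32,0,0,0,-0.08],[1,24,32,0,0,0,-0.08],[1,24,32,0,0,0,-0.08],[1,24,32,0,0,0,-0.08],[1,24,32,0,0,0,-0.08]]' 40 && python3 -m creep '[[1,24,32,0,0,0,-0.08],[1,24,32,0,0,0,-0.08],[1,24,32,0,0,0,-0.08],[1,24,32,0,0,0,-0.08],[1,21,29,0,0,0,-0.044]]'; python3 -m creep '[[1,0,0,0,0,0,0],[1,0,0,0,0,0,0]]'
```

```text
t: 0.72
eef_pos: [0.4079, -0.4494, 0.1949]
tool_rot: [-0.0, 1.0, 0.019, -0.0]
contact_force: [1.0, -0.2, -0.7]
gripper_width: 1.0
grasp_force: 0.0
t: 1.35
eef_pos: [0.525, -0.2922, 0.1949]
tool_rot: [-0.0, 0.987, -0.162, -0.0]
contact_force: [-0.6, -0.8, -0.5]
gripper_width: 0.998
grasp_force: 0.0
t: 1.6
eef_pos: [0.5237, -0.2943, 0.195]
tool_rot: [0.0, 0.987, -0.161, -0.0]
contact_force: [-1.0, 1.0, 0.1]
gripper_width: 1.001
grasp_force: 0.0
```

```bash
python3 -m creep '[[1,0.5,0.7,-30,0,0,0],[1,0,0,-30,0,0,0],[1,0,0,-30,0,0,0],[1,0,0,-24,0,0,0],[-1,0,0,0,0,0,0]]' && python3 -m creep '[[-1,0,0,0,0,0,0],[-1,0,0,0,0,0,0],[-1,0,0,0,0,0,0],[-1,0,0,0,0,0,0],[-1,0,0,0,0,0,0]]'
```

```text
t: 2.22
eef_pos: [0.5224, -0.2939, 0.0795]
tool_rot: [-0.0, 0.987, -0.162, -0.002]
contact_force: [-0.4, -0.3, -0.2]
gripper_width: 0.819
grasp_force: 0.0
t: 2.85
eef_pos: [0.5257, -0.2934, 0.0824]
tool_rot: [0.0, 0.987, -0.161, 0.001]
contact_force: [-1.2, 0.4, 5.6]
gripper_width: 0.134
grasp_force: 39.1
```

Gripped at about 39 N. I'll lift 80 mm and carry it toward slot_start, stopping above to check.

```bash
python3 -m creep '[[-1,0,0,10,0,0,0],[-1,0,0,20,0,0,0],[-1,0,0,25,0,0,0],[-1,0,0,25,0,0,0],[-1,-5,20,0,0,0,0]]' && python3 -m creep '[[-1,-10,38,0,0,0,0],[-1,-11,42,0,0,0,0],[-1,-11,42,0,0,0,0],[-1,-10,38,0,0,0,0],[-1,-6,20,0,0,0,0]]' &&  python3 -m creep '[[-1,-1,8,0,0,0,0],[-1,0,0,0,0,0,0],[-1,0,0,0,0,0,0],[-1,0,0,0,0,0,0]]'
python3 - <<'E'
from h import *
o=get_obs();print(o["eef_pos"],o["tool_rot"])
ims=[]
for n,box in(("top",(215,205,120,90)),("scene",(245,200,120,120))):
    P,p=cloud(n);np.savez(n+"1.npz",P=P,p=p)
    x,y,w,h=box;ims.append(cv2.resize(p[y:y+h,x:x+w],(400,int(400*h/w)),interpolation=cv2.INTER_CUBIC))
m=min(i.shape[0] for i in ims)
ims=[i if i.shape[0]==400 else cv2.copyMakeBorder(i,0,400-i.shape[0],0,0,cv2.BORDER_CONSTANT) for i in ims]
cv2.imwrite("pics/crop1.png",cv2.cvtColor(np.hstack(ims),cv2.COLOR_RGB2BGR))
E
```

```text
t: 3.48
eef_pos: [0.521, -0.2746, 0.1635]
tool_rot: [0.001, 0.987, -0.163, 0.002]
contact_force: [1.8, -0.3, -1.1]
gripper_width: 0.134
grasp_force: 39.0
t: 4.1
eef_pos: [0.4698, -0.0896, 0.1603]
tool_rot: [-0.0, 0.987, -0.16, -0.001]
contact_force: [-0.2, -0.1, -0.3]
gripper_width: 0.137
grasp_force: 39.0
t: 4.6
eef_pos: [0.4709, -0.086, 0.1612]
tool_rot: [0.0, 0.987, -0.162, -0.0]
contact_force: [-0.0, -0.7, -0.5]
gripper_width: 0.138
grasp_force: 39.0
[ 0.4709 -0.086   0.1612] [ 0.0001  0.9868 -0.1622 -0.0001]
```

View pics/crop1.png

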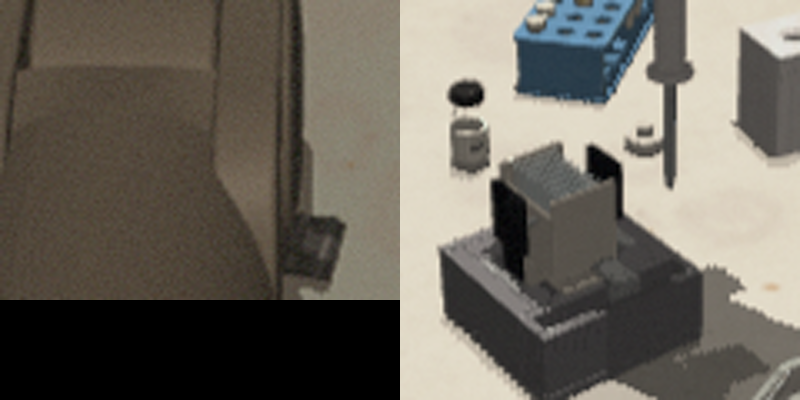

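The scene crop shows the stylus hanging upright in front of the dock, with its tip near full-image pixel (326,256). The top view is blocked by the arm. I'll work out the tip and dock position in this same view.

Run:
```python
from h import *
f=np.load("scene1.npz");P=f["P"]
cam=camera_params("scene")["cam_to_world"][:3,3]
# stylus slices: points near expected axis
c0=np.array([.4709,-.086])
m=(np.linalg.norm(P[...,:2]-c0,axis=-1)<.02)&(P[...,2]>.07)&(P[...,2]<.175)
for a,b,r in((.075,.09,0.003),(.09,.105,.003),(.105,.12,.003),(.12,.138,.003),(.154,.166,.007)):
    s=m&(P[...,2]>a)&(P[...,2]<b);v,u=np.nonzero(s)
    if len(v)<3:print(a,len(v));continue
    Q=P[s];med=np.median(Q,0);w=med[:2]-cam[:2];w/=np.linalg.norm(w)
    print(a,b,len(v),"axis",med[:2]+w*r*.8,"z",med[2],"zmin",Q[:,2].min(), "px u",u.mean(), v.max())
# dock top in scene, local
y=np.radians(-18.6);R=np.array([[np.cos(y),np.sin(y)],[-np.sin(y),np.cos(y)]])
D=(P[...,:2]-[.5225,-.0667])@R.T   # -> dock frame
s=(np.abs(P[...,2]-.038)<.004)&(np.abs(D)<.065).all(-1)
r=cv2.minAreaRect((P[s][:,:2]*1000).astype(np.float32));print(s.sum(),r)
d=D[s]*1000;print(np.percentile(d,[.5,2,98,99.5],axis=0))
print("pred tip px for tip z .086:",proj("scene",[.4709,-.086,.086]))
# predicted dock corners in scene and slide pixels
for X in((-56,-46),(-56,46),(40,-46),(40,46),(-50,-41),(-38,-41)):
    w=R.T@np.array(X)/1000+[.5225,-.0667];print(X,proj("scene",[*w,.040]))
# slide tongue: points z 42-46 in x -50..-25
s=(P[...,2]>.0415)&(P[...,2]<.049)&(D[...,0]>-.05)&(D[...,0]<-.03)&(np.abs(D[...,1])<.035)
print("slide y",s.sum(),np.percentile(D[s][:,1]*1000,[5,50,95]))
g=np.load("top0.npz");T,_=cloud("top",g["p"],g["d"]);D=(T[...,:2]-[.5225,-.0667])@R.T
s=(T[...,2]>.043)&(T[...,2]<.049)&(D[...,0]>-.05)&(D[...,0]<-.03)&(np.abs(D[...,1])<.035)
print("top slide y",s.sum(),np.percentile(D[s][:,1]*1000,[5,50,95]))
s=(T[...,2]<.034)&(T[...,2]>.015)&(D[...,0]>-.054)&(D[...,0]<-.034)&(np.abs(D[...,1])<.043)
print("top slot pts",s.sum(),np.percentile(D[s]*1000,[3,50,97],axis=0))
```

```text
0.075 0.09 6 axis [ 0.4704 -0.0864] z 0.08704751633126784 zmin 0.0841768101556673 px u 325.8333333333333 255
0.09 0.105 33 axis [ 0.4706 -0.0862] z 0.09714426321609365 zmin 0.0900452471173081 px u 325.45454545454544 253
0.105 0.12 34 axis [ 0.4708 -0.0856] z 0.11212740443291996 zmin 0.10506920967822281 px u 325.52941176470586 244
0.12 0.138 43 axis [ 0.4702 -0.0855] z 0.12943668102419909 zmin 0.12028603825012524 px u 325.4651162790698 236
0.154 0.166 71 axis [ 0.4699 -0.0858] z 0.15991468413708876 zmin 0.15408214241883206 px u 325.5492957746479 217
1141 ((515.4429321289062, -63.083038330078125), (93.63079833984375, 99.51551818847656), 71.18053436279297)
[[-56.7372 -44.4817]
 [-56.0359 -43.4029]
 [ 36.4444  46.8691]
 [ 39.5089  47.5574]]
pred tip px for tip z .086: (np.float64(325.57653745181153), np.float64(253.74316860601922))
(-56, -46) (np.float64(336.1495250066229), np.float64(279.4180053597824))
(-56, 46) (np.float64(288.24164157334906), np.float64(300.10648243470723))
(40, -46) (np.float64(302.21642611431366), np.float64(254.54116984024014))
(40, 46) (np.float64(256.3983198785536), np.float64(272.03965921781753))
(-50, -41) (np.float64(331.4059022665914), np.float64(278.7869499445276))
(-38, -41) (np.float64(326.9058822594138), np.float64(275.45738800773745))
slide y 62 [-11.0691  -5.9992  -0.7086]
top slide y 66 [-13.4244  -7.7109   8.7622]
top slot pts 245 [[-48.5594 -37.7208]
 [-42.8869   6.6677]
 [-37.9112  40.3933]]
```

Scene-relative, the tip sits at about dock (-42.5, -36), and the slide middle is at -7, so its rear face is near -13. I'll correct by (0, +3) mm and go down 58 mm, leaving the tip at about 28 mm.

```bash
python3 -m creep '[[-1,0,3,-10,0,0,0],[-1,0,0,-15,0,0,0],[-1,0,0,-13,0,0,0],[-1,0,0,0,0,0,0]]' && python3 -m creep '[[-1,0,0,-5,0,0,0],[-1,0,0,-5,0,0,0],[-1,0,0,-5,0,0,0],[-1,0,0,-5,0,0,0],[-1,0,0,0,0,0,0]]'
```

```text
t: 5.2
eef_pos: [0.4697, -0.082, 0.1218]
tool_rot: [0.0, 0.987, -0.161, -0.002]
contact_force: [-0.5, 0.0, -0.4]
gripper_width: 0.136
grasp_force: 39.0
t: 5.82
eef_pos: [0.4706, -0.082, 0.1029]
tool_rot: [0.0, 0.987, -0.161, -0.0]
contact_force: [-0.1, -0.3, -0.3]
gripper_width: 0.136
grasp_force: 39.0
```

```bash
python3 -m creep '[[-1,1.6,4.7,0,0,0,0],[-1,1.6,4.7,0,0,0,0],[-1,1.6,4.7,0,0,0,0],[-1,1.3,3.8,0,0,0,0],[-1,1.3,3.8,0,0,0,0]]' && python3 -m creep '[[-1,1.3,3.8,0,0,0,0],[-1,1.3,3.8,0,0,0,0],[-1,1.3,3.8,0,0,0,0],[-1,1.3,3.8,0,0,0,0],[-1,1.3,3.8,0,0,0,0]]'
```

```text
t: 6.45
eef_pos: [0.4784, -0.0603, 0.1034]
tool_rot: [0.0, 0.987, -0.161, 0.0]
contact_force: [0.2, -1.4, 0.5]
gripper_width: 0.136
grasp_force: 39.1
t: 7.08
eef_pos: [0.4849, -0.0411, 0.1033]
tool_rot: [0.0, 0.987, -0.161, -0.0]
contact_force: [0.6, -0.7, 0.4]
gripper_width: 0.139
grasp_force: 39.1
```

```bash
python3 -m creep '[[-1,1.3,3.8,0,0,0,0],[-1,1.0,2.8,0,0,0,0],[-1,0.7,1.9,0,0,0,0],[-1,0.6,1.9,0,0,0,0],[-1,0,0,0,0,0,0]]'
python3 - <<'E'
from h import *
P,p=cloud("scene")
y=np.radians(-18.6);R=np.array([[np.cos(y),np.sin(y)],[-np.sin(y),np.cos(y)]])
D=(P[...,:2]-[.5225,-.0667])@R.T
s=(P[...,2]>.0415)&(P[...,2]<.049)&(D[...,0]>-.05)&(D[...,0]<-.03)&(np.abs(D[...,1])<.05)
print("slide y",s.sum(),np.percentile(D[s][:,1]*1000,[5,50,95]))
cv2.imwrite("pics/c2.png",cv2.resize(cv2.cvtColor(p[200:320,245:365],cv2.COLOR_RGB2BGR),(480,480),interpolation=cv2.INTER_CUBIC))
E
```

```text
t: 7.7
eef_pos: [0.4885, -0.0308, 0.1033]
tool_rot: [-0.0, 0.987, -0.161, 0.0]
contact_force: [-0.6, 0.3, 0.1]
gripper_width: 0.136
grasp_force: 39.0
slide y 85 [23.1691 30.5494 37.6372]
```

View pics/c2.png

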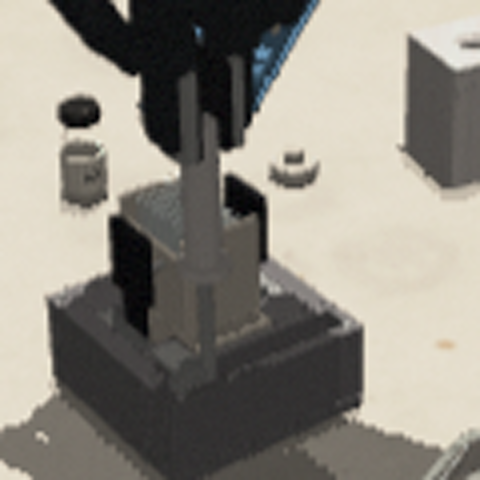

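The picture shows the tip in the slot with the slide near the far end, at about (190,365) in the crop. The slide middle estimate is 29–30 mm, so travel is about 37–38 mm. I'll push up to 4 mm more for margin.

```bash
python3 -m creep '[[-1,0.6,1.9,0,0,0,0],[-1,0.3,0.9,0,0,0,0],[-1,0.3,0.9,0,0,0,0],[-1,0,0,0,0,0,0],[-1,0,0,0,0,0,0]]'
```

```text
t: 8.38
eef_pos: [0.4896, -0.0272, 0.1033]
tool_rot: [-0.0, 0.987, -0.161, 0.0]
contact_force: [-0.1, -1.5, 0.0]
gripper_width: 0.134
grasp_force: 39.0
```

The slide reads a light load, close to the stop. Next I'll back off, lift, and return above the stand.

```bash
python3 -m creep '[[-1,-1,-3,0,0,0,0],[-1,0,0,15,0,0,0],[-1,0,0,20,0,0,0],[-1,0,0,20,0,0,0],[-1,0,0,13,0,0,0]]' && python3 -m creep '[[-1,3,-25,0,0,0,0],[-1,5,-40,0,0,0,0],[-1,6,-45,0,0,0,0],[-1,6,-45,0,0,0,0],[-1,6,-45,0,0,0,0]]' &&  python3 -m creep '[[-1,6,-40,0,0,0,0],[-1,4.3,-22.8,0,0,0,0],[-1,0,0,0,0,0,0],[-1,0,0,0,0,0,0],[-1,0,0,0,0,0,0]]'
python3 - <<'E'
from h import *
P,p=cloud("scene")
o=get_obs();print(o["eef_pos"])
cam=camera_params("scene")["cam_to_world"][:3,3]
c0=np.array([.5246,-.2926])
m=(np.linalg.norm(P[...,:2]-c0,axis=-1)<.02)
for a,b,r in((.08,.1,.003),(.1,.115,.003),(.115,.138,.003),(.158,.166,.007)):
    s=m&(P[...,2]>a)&(P[...,2]<b);Q=P[s]
    if len(Q)<3:print(a,len(Q));continue
    med=np.median(Q,0);w=med[:2]-cam[:2];w/=np.linalg.norm(w);print(len(Q),"axis",med[:2]+w*r*.8,med[2],Q[:,2].min())
s=(np.abs(P[...,2]-.064)<.005)&(np.linalg.norm(P[...,:2]-c0,axis=-1)<.035)
print(s.sum(),cv2.minAreaRect((P[s][:,:2]*1000).astype(np.float32)))
cv2.imwrite("pics/c3.png",cv2.resize(cv2.cvtColor(p[150:260,320:410],cv2.COLOR_RGB2BGR),(450,550),interpolation=cv2.INTER_CUBIC))
E
```

```text
t: 9.0
eef_pos: [0.4893, -0.0302, 0.1732]
tool_rot: [-0.0, 0.987, -0.161, 0.001]
contact_force: [0.5, -0.2, -1.9]
gripper_width: 0.135
grasp_force: 39.0
t: 9.62
eef_pos: [0.5148, -0.2316, 0.1718]
tool_rot: [-0.0, 0.987, -0.161, 0.0]
contact_force: [0.8, -0.3, -0.3]
gripper_width: 0.13
grasp_force: 39.0
t: 10.25
eef_pos: [0.5252, -0.2912, 0.1714]
tool_rot: [-0.0, 0.987, -0.16, -0.0]
contact_force: [0.6, 0.0, -0.7]
gripper_width: 0.135
grasp_force: 39.0
[ 0.5252 -0.2914  0.1714]
6 axis [ 0.5264 -0.2916] 0.09614138275061895 0.09344004135040085
21 axis [ 0.5254 -0.2919] 0.10623221474707994 0.10051540967174055
35 axis [ 0.5255 -0.2909] 0.12659011722602603 0.11524733501728696
32 axis [ 0.5249 -0.2905] 0.1612914570031623 0.15800146058267434
313 ((524.9623413085938, -292.314453125), (47.11186218261719, 50.16014099121094), 60.01136016845703)
```

View pics/c3.png

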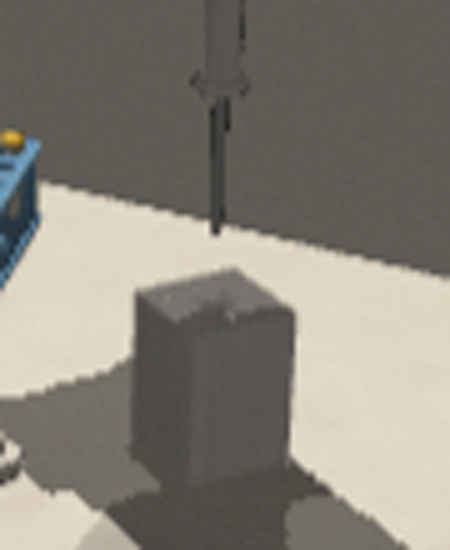

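The crop shows the shaft upright at (216,230), in line with the centre of the stand's top face at (214,300). The cloud puts the axis about 1 mm off in y, so I'll correct (-0.5, -0.8) and lower.

```bash
python3 -m creep '[[-1,-0.5,-0.8,-12,0,0,0],[-1,0,0,-10,0,0,0],[-1,0,0,-8,0,0,0],[-1,0,0,-8,0,0,0],[-1,0,0,-8,0,0,0]]' && python3 -m creep '[[-1,0,0,-10,0,0,0],[-1,0,0,-10,0,0,0],[-1,0,0,-10,0,0,0],[-1,0,0,-8,0,0,0],[-1,0,0,0,0,0,0]]'
```

```text
t: 10.92
eef_pos: [0.5244, -0.2939, 0.1247]
tool_rot: [-0.0, 0.987, -0.161, -0.0]
contact_force: [0.5, 0.2, -0.6]
gripper_width: 0.136
grasp_force: 39.0
t: 11.55
eef_pos: [0.5239, -0.2936, 0.0865]
tool_rot: [-0.0, 0.987, -0.161, -0.001]
contact_force: [0.4, 0.7, -0.8]
gripper_width: 0.138
grasp_force: 39.0
```

```bash
python3 -m creep '[[-1,0,0,-2,0,0,0],[-1,0,0,-1.5,0,0,0],[-1,0,0,0,0,0,0],[-0.5,0,0,0,0,0,0],[-0.3,0,0,0,0,0,0]]' && python3 -m creep '[[0.2,0,0,0,0,0,0],[1,0,0,0,0,0,0],[1,0,0,0,0,0,0],[1,0,0,0,0,0,0],[1,0,0,0,0,0,0]]' && python3 -m creep '[[1,0,0,15,0,0,0],[1,0,0,25,0,0,0],[1,0,0,30,0,0,0],[1,0,0,30,0,0,0],[1,0,0,0,0,0,0]]'
```

```text
t: 12.18
eef_pos: [0.5245, -0.2939, 0.084]
tool_rot: [0.0, 0.987, -0.161, 0.0]
contact_force: [-0.5, 0.1, -0.8]
gripper_width: 0.351
grasp_force: 0.0
t: 12.8
eef_pos: [0.5244, -0.2939, 0.0838]
tool_rot: [0.0, 0.987, -0.161, 0.0]
contact_force: [-0.2, 0.1, 0.2]
gripper_width: 1.0
grasp_force: 0.0
t: 13.42
eef_pos: [0.5263, -0.2949, 0.1876]
tool_rot: [0.001, 0.987, -0.161, 0.003]
contact_force: [-0.3, -0.7, -0.3]
gripper_width: 1.0
grasp_force: 0.0
```

```bash
python3 -m creep '[[1,-25,-35,0,0,0,0],[1,-25,-35,0,0,0,0],[1,-25,-35,0,0,0,0],[1,-20,-35,0,0,0,0],[1,0,0,0,0,0,0]]'
python3 - <<'E'
from h import *
ims=[]
yw=np.radians(-18.6);R=np.array([[np.cos(yw),np.sin(yw)],[-np.sin(yw),np.cos(yw)]])
for n,box in(("top",(225,220,100,85)),("scene",(245,230,100,90)),("top",(375,225,50,50)),("scene",(335,170,60,80))):
    P,p=cloud(n);x,y,w,h=box;ims.append(cv2.resize(p[y:y+h,x:x+w],(400,300),interpolation=cv2.INTER_CUBIC))
    if h>80:
        D=(P[...,:2]-[.5225,-.0667])@R.T
        s=(P[...,2]>.042)&(P[...,2]<.049)&(D[...,0]>-.05)&(D[...,0]<-.03)&(np.abs(D[...,1])<.05)
        print(n,"slide y",s.sum(),np.percentile(D[s][:,1]*1000,[5,50,95]))
        s=(P[...,2]>.080)&(np.abs(D)<.06).all(-1);print(cv2.minAreaRect((P[s][:,:2]*1000).astype(np.float32)),P[s][:,2].max())
    else:
        s=(np.linalg.norm(P[...,:2]-[.5243,-.2935],axis=-1)<.03)&(P[...,2]>.12);print(n,s.sum(),P[s].mean(0),P[s][:,2].max())
cv2.imwrite("pics/crop4.png",cv2.cvtColor(np.vstack([np.hstack(ims[:2]),np.hstack(ims[2:])]),cv2.COLOR_RGB2BGR))
print(get_obs()["eef_pos"])
E
```

```text
t: 14.05
eef_pos: [0.4259, -0.4374, 0.1835]
tool_rot: [0.001, 0.986, -0.165, -0.001]
contact_force: [0.4, -0.0, -0.4]
gripper_width: 1.002
grasp_force: 0.0
top slide y 98 [-42.4565  31.6487  39.514 ]
((522.1831665039062, -67.17732238769531), (60.26626968383789, 48.41263198852539), 72.09095001220703) 0.09086676829157825
scene slide y 66 [30.0424 35.6122 40.9281]
((523.2494506835938, -65.08576965332031), (60.68268966674805, 50.36137390136719), 71.17601776123047) 0.08549098685643852
top 64 [ 0.5229 -0.2937  0.1288] 0.1337697136775785
scene 42 [ 0.5233 -0.2905  0.1251] 0.12947358848009832
[ 0.4303 -0.4325  0.1835]
```

View pics/crop4.png

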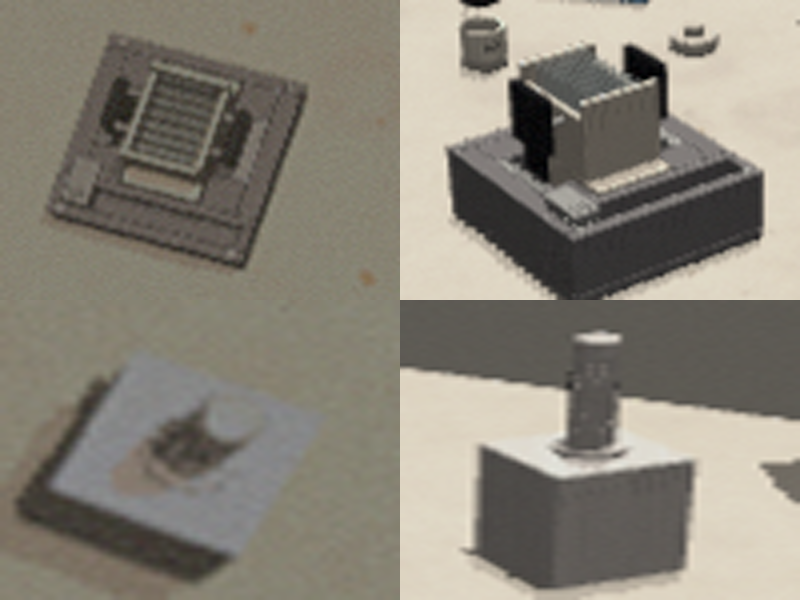

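The slide now sits against the far end (middle at about 34 mm, travel about 0.042), and the stylus stands in its hole. Next I'll go above the cassette at (0.5224, -0.0667).

```bash
python3 -m creep '[[1,5,20,0,0,0,0],[1,10,40,0,0,0,0],[1,12,46,0,0,0,0],[1,12,46,0,0,0,0],[1,12,46,0,0,0,0]]' && python3 -m creep '[[1,12,46,0,0,0,0],[1,12,46,0,0,0,0],[1,10,40,0,0,0,0],[1,6,27,0,0,0,0],[1,2,10,0,0,0,0]]' &&  python3 -m creep '[[1,0,0,-10,0,0,0],[1,0,0,-10,0,0,0],[1,0,0,0,0,0,0],[1,0,0,0,0,0,0]]'
```

```text
t: 14.88
eef_pos: [0.481, -0.2319, 0.184]
tool_rot: [-0.0, 0.987, -0.16, 0.0]
contact_force: [0.2, -0.2, -1.2]
gripper_width: 0.997
grasp_force: 0.0
t: 15.5
eef_pos: [0.5223, -0.0629, 0.1839]
tool_rot: [-0.0, 0.987, -0.159, -0.0]
contact_force: [0.1, -1.0, 0.4]
gripper_width: 1.001
grasp_force: 0.0
t: 16.0
eef_pos: [0.5223, -0.0677, 0.1637]
tool_rot: [0.0, 0.987, -0.162, -0.0]
contact_force: [-0.3, -0.2, 0.3]
gripper_width: 1.003
grasp_force: 0.0
```

```bash
python3 -m creep '[[1,0,0.7,-30,0,0,0],[1,0,0,-30,0,0,0],[1,0,0,-25,0,0,0],[1,0,0,-18,0,0,0],[1,0,0,-11,0,0,0]]' && python3 -m creep '[[1,0,0,0,0,0,0],[0.3,0,0,0,0,0,0],[0,0,0,0,0,0,0],[-0.3,0,0,0,0,0,0],[-1,0,0,0,0,0,0]]' 40 &&  python3 -m creep '[[-1,0,0,0,0,0,0],[-1,0,0,0,0,0,0],[-1,0,0,0,0,0,0],[-1,0,0,0,0,0,0]]'
```

```text
t: 16.62
eef_pos: [0.5223, -0.0665, 0.0492]
tool_rot: [0.0, 0.987, -0.162, -0.0]
contact_force: [0.2, 0.4, 0.7]
gripper_width: 1.0
grasp_force: 0.0
t: 17.25
eef_pos: [0.5236, -0.0651, 0.051]
tool_rot: [-0.001, 0.987, -0.161, 0.001]
contact_force: [-2.4, 8.5, 17.7]
gripper_width: 0.153
grasp_force: 8.7
t: 17.75
eef_pos: [0.5233, -0.0656, 0.0505]
tool_rot: [-0.0, 0.987, -0.161, 0.001]
contact_force: [0.2, 1.5, 6.1]
gripper_width: 0.001
grasp_force: 3.0
```

The gripper shut fully, so the grasp missed. I'll look before doing anything else.

Run:
```python
from h import *
ims=[]
for n,box in(("top",(210,195,120,120)),("scene",(235,185,140,140))):
    P,p=cloud(n);x,y,w,h=box;ims.append(cv2.resize(p[y:y+h,x:x+w],(400,400),interpolation=cv2.INTER_CUBIC));np.savez(n+"5.npz",P=P,p=p)
cv2.imwrite("pics/crop5.png",cv2.cvtColor(np.hstack(ims),cv2.COLOR_RGB2BGR))
```

```text
(no output)
```

View pics/crop5.png

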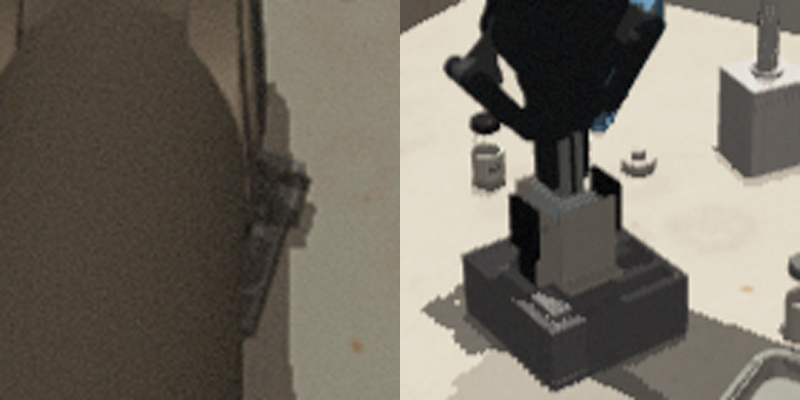

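The fingers shut just at the cassette's rim, so they never reached down beside the catches. In c2 the fingers also overlapped only about 17 mm of the handle, so the real fingertips seem to sit about 30 mm higher than the stated TCP. I'll raise with the fingers shut and measure the tips' height directly.

```bash
python3 -m creep '[[-1,0,0,8,0,0,0],[-1,0,0,20,0,0,0],[-1,0,0,30,0,0,0],[-1,0,0,22,0,0,0],[-1,0,0,0,0,0,0]]'
cat > tips.py <<'E'
from h import *
import sys
P,p=cloud("scene");o=get_obs();print(o["eef_pos"],o["gripper_width"])
c=o["eef_pos"][:2]
s=(np.linalg.norm(P[...,:2]-c,axis=-1)<.07)&(P[...,2]>.1)&(P[...,2]<.30)
Q=P[s];z=np.sort(Q[:,2]);print("lowest finger z",z[:12])
# local coords: along closing (dock y) and across (dock x)
yw=np.radians(-18.6);R=np.array([[np.cos(yw),np.sin(yw)],[-np.sin(yw),np.cos(yw)]])
for a in np.arange(z[0],z[0]+.06,.006):
    q=Q[(Q[:,2]>=a)&(Q[:,2]<a+.006)];D=(q[:,:2]-c)@R.T*1000;print(round(a,3),len(q),D.min(0) if len(q) else"",D.max(0)if len(q) else"")
D=(P[...,:2]-[.5225,-.0667])@R.T
s=(P[...,2]>.076)&(P[...,2]<.098)&(np.abs(D)<.05).all(-1);print("cassette",cv2.minAreaRect((P[s][:,:2]*1000).astype(np.float32)),np.percentile(P[s][:,2],[50,90,99]))
cv2.imwrite(sys.argv[1],cv2.resize(cv2.cvtColor(p[120:320,205:365],cv2.COLOR_RGB2BGR),(480,600),interpolation=cv2.INTER_CUBIC))
E
python3 tips.py pics/c6.png
```

```text
t: 18.48
eef_pos: [0.5235, -0.0666, 0.1315]
tool_rot: [-0.0, 0.987, -0.162, 0.002]
contact_force: [0.7, 1.6, -0.6]
gripper_width: -0.001
grasp_force: 0.0
[ 0.5226 -0.0665  0.1303] 0.001260986618483686
lowest finger z [0.1648 0.1662 0.1663 0.1668 0.167  0.1671 0.1672 0.1673 0.1674 0.1675
 0.1677 0.1677]
0.165 27 [-11.0651  -6.9442] [6.6279 7.6439]
0.171 58 [-12.7526 -12.0288] [ 6.3254 13.7777]
0.177 73 [-12.9843 -12.8383] [ 6.0608 14.5512]
0.183 74 [-12.8109 -13.1443] [ 6.625  14.1603]
0.189 72 [-12.2188 -12.4849] [ 5.9481 14.6712]
0.195 82 [-12.0153 -14.0864] [ 8.2347 14.7869]
0.201 60 [-12.2234 -11.7984] [ 4.4008 14.8087]
0.207 104 [-14.3976 -30.1567] [11.1343 30.6682]
0.213 185 [-15.6999 -36.0192] [13.4646 35.2975]
0.219 202 [-13.3522 -39.5889] [12.0924 39.6749]
cassette ((522.6631469726562, -65.52090454101562), (61.06360626220703, 51.871761322021484), 69.24866485595703) [0.0816 0.0839 0.0848]
```

View pics/c6.png

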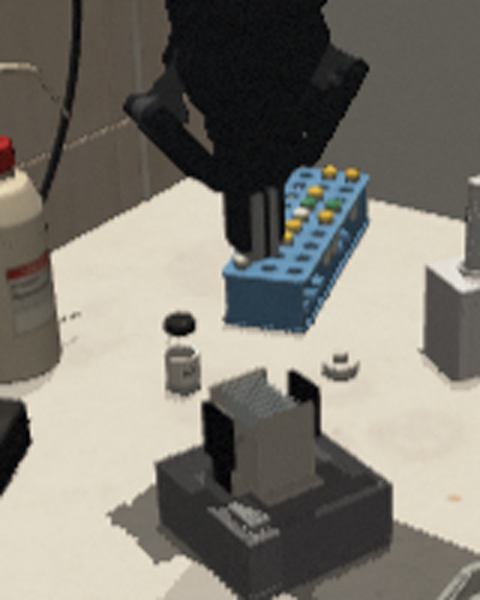

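The picture shows the cassette still seated upright and the slide unmoved. The shut fingertips measure about 36 mm above the reported TCP, so I'll use that offset: the grip height needs a reported TCP z of about 0.013, which puts the real tips at about 0.054, above the dock. I'll open, lower with a check, then close.

```bash
python3 -m creep '[[1,0,0,0,0,0,0],[1,0,0,0,0,0,0],[1,0,0,0,0,0,0],[1,0,0,0,0,0,0],[1,0,0,0,0,0,0]]' 40 && python3 -m creep '[[1,0,0,-20,0,0,0],[1,0,0,-20,0,0,0],[1,0,0,-20,0,0,0],[1,0,0,-12,0,0,0],[1,0,0,-8,0,0,0]]' && python3 -m creep '[[1,0,0,-10,0,0,0],[1,0,0,-10,0,0,0],[1,0,0,-10,0,0,0],[1,0,0,-7,0,0,0],[1,0,0,0,0,0,0]]'
```

```text
t: 19.15
eef_pos: [0.5224, -0.0662, 0.1297]
tool_rot: [0.0, 0.987, -0.161, -0.0]
contact_force: [-0.1, -0.5, 0.3]
gripper_width: 1.0
grasp_force: 0.0
t: 19.77
eef_pos: [0.5224, -0.0662, 0.0494]
tool_rot: [0.0, 0.987, -0.161, -0.0]
contact_force: [0.0, -0.1, -0.4]
gripper_width: 1.002
grasp_force: 0.0
t: 20.4
eef_pos: [0.522, -0.0662, 0.0122]
tool_rot: [0.0, 0.987, -0.161, -0.001]
contact_force: [-0.6, 0.0, 0.5]
gripper_width: 1.001
grasp_force: 0.0
```

```bash
python3 -m creep '[[0.4,0,0,0,0,0,0],[0.4,0,0,0,0,0,0],[0.2,0,0,0,0,0,0],[0.1,0,0,0,0,0,0],[-0.1,0,0,0,0,0,0]]' 40 && python3 -m creep '[[-0.4,0,0,0,0,0,0],[-1,0,0,0,0,0,0],[-1,0,0,0,0,0,0],[-1,0,0,0,0,0,0],[-1,0,0,0,0,0,0]]'
```

```text
t: 21.02
eef_pos: [0.5233, -0.0658, 0.0145]
tool_rot: [-0.0, 0.987, -0.161, 0.001]
contact_force: [-4.8, 1.4, 17.3]
gripper_width: 0.498
grasp_force: 38.6
t: 21.65
eef_pos: [0.5233, -0.0658, 0.0145]
tool_rot: [-0.0, 0.987, -0.161, 0.001]
contact_force: [-4.2, 2.2, 18.0]
gripper_width: 0.493
grasp_force: 38.6
```

It holds at a width matching about 47 mm, fully pinched. I'll lift slowly at first, watching the force.

```bash
python3 -m creep '[[-1,0,0,3,0,0,0],[-1,0,0,4,0,0,0],[-1,0,0,5,0,0,0],[-1,0,0,5,0,0,0],[-1,0,0,0,0,0,0]]' 50 && python3 -m creep '[[-1,0,0,0,0,0,0]]'
```

```text
t: 22.28
eef_pos: [0.5227, -0.0662, 0.0302]
tool_rot: [-0.0, 0.987, -0.161, 0.0]
contact_force: [0.6, -0.1, -1.9]
gripper_width: 0.477
grasp_force: 51.0
t: 22.4
eef_pos: [0.5223, -0.0662, 0.0297]
tool_rot: [0.0, 0.987, -0.161, -0.0]
contact_force: [0.5, -0.3, -1.9]
gripper_width: 0.479
grasp_force: 51.0
```

The wrist now carries -1.9 N (about 0.15 kg) freely. Lifting on to about 130 mm.

```bash
python3 -m creep '[[-1,0,0,8,0,0,0],[-1,0,0,12,0,0,0],[-1,0,0,15,0,0,0],[-1,0,0,18,0,0,0],[-1,0,0,18,0,0,0]]' && python3 -m creep '[[-1,0,0,18,0,0,0],[-1,0,0,15,0,0,0],[-1,0,0,10,0,0,0],[-1,0,0,5,0,0,0],[-1,0,0,0,0,0,0]]' && python3 -m creep '[[-1,0,0,0,0,0,0],[-1,0,0,0,0,0,0],[-1,0,0,0,0,0,0],[-1,0,0,0,0,0,0]]'; python3 tips.py pics/c7.png | head -1
```

```text
t: 23.02
eef_pos: [0.5226, -0.0662, 0.1024]
tool_rot: [-0.0, 0.987, -0.161, 0.0]
contact_force: [0.9, -0.1, -1.7]
gripper_width: 0.474
grasp_force: 51.0
t: 23.65
eef_pos: [0.5224, -0.0662, 0.1489]
tool_rot: [0.0, 0.987, -0.161, 0.0]
contact_force: [-0.3, 0.1, -0.8]
gripper_width: 0.475
grasp_force: 50.9
t: 24.15
eef_pos: [0.5223, -0.0662, 0.1487]
tool_rot: [0.0, 0.987, -0.161, -0.0]
contact_force: [1.5, 0.8, -1.6]
gripper_width: 0.476
grasp_force: 51.0
[ 0.5224 -0.0662  0.1487] 0.47306050012965967Traceback (most recent call last):
  File "tips.py", line 12, in <module>
    s=(P[...,2]>.076)&(P[...,2]<.098)&(np.abs(D)<.05).all(-1);print("cassette",cv2.minAreaRect((P[s][:,:2]*1000).astype(np.float32)),np.percentile(P[s][:,2],[50,90,99]))
                                                                                                                                     ~~~~~~~~~~~~~^^^^^^^^^^^^^^^^^^^^^^
    return _quantile_unchecked(
        a, q, axis, out, overwrite_input, method, keepdims, weights)
    return _ureduce(a,
                    func=_quantile_ureduce_func,
    ...<5 lines>...
                    overwrite_input=overwrite_input,
                    method=method)
    r = func(a, **kwargs)
    result = _quantile(arr,
                       quantiles=q,
    ...<2 lines>...
                       out=out,
                       weights=wgt)
    slices_having_nans = np.isnan(arr[-1, ...])
                                  ~~~^^^^^^^^^
IndexError: index -1 is out of bounds for axis 0 with size 0
```

No points are left between 76 and 98 mm over the dock, so the cassette is up. I'll take one last look.

Run:
```python
from h import *
P,p=cloud("scene");o=get_obs()
m=(np.linalg.norm(P[...,:2]-o["eef_pos"][:2],axis=-1)<.045)&(P[...,2]>.06);print("cassette lowest z",np.sort(P[m][:,2])[:6])
cv2.imwrite("pics/c8.png",cv2.resize(cv2.cvtColor(p[120:320,205:405],cv2.COLOR_RGB2BGR),(600,600),interpolation=cv2.INTER_CUBIC))
```

```text
cassette lowest z [0.1364 0.1371 0.1372 0.1374 0.1375 0.1376]
```

View pics/c8.png

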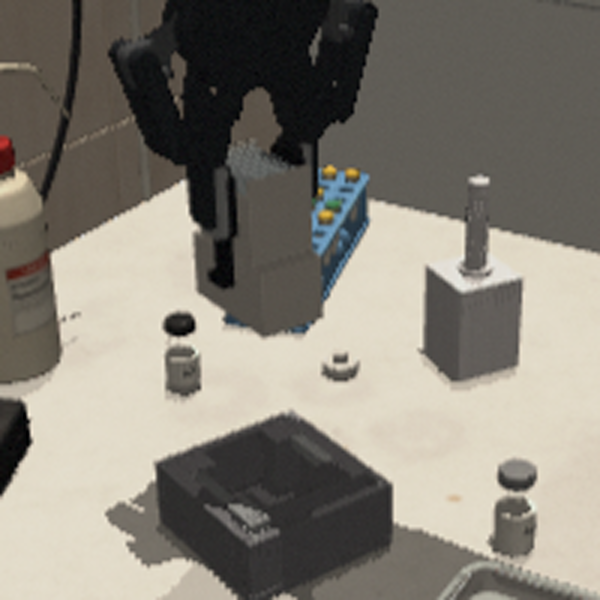

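The cassette hangs upright around (260,250), its underside about 138 mm up. The slide is at the far end at (245,512), and the stylus stands in its stand at (478,225). Handing in.

```bash
python3 -c "
from station import *
print(hand_in())"
```

```text
the job is handed in; nothing more can be done
None
```

I handed the job in with every step done by my own checks (the hand-in gave no verdict): lock slide at the far end, stylus back in its stand, and cassette held upright about 138 mm up. My first grasp missed and shut the fingers on the cassette's top rim, because the real fingertips sit about 36 mm above the stated TCP, but a picture afterwards showed the cassette still seated.

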